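# Stand the fallen work lamp up in its carton and close the flaps

### The job

The work lamp has fallen on its side in its carton: tip it back up so that it stands square on its two runners astride the wooden batten on the carton floor, with the runner it fell on hard up against the batten; push it only gently. Then fold the carton shut, first the plain flap on the robot's side until it lies flat, then the blue-edged flap flat over it. Leave the spare lamp, the blue bin and the screwdriver where they are.

Things in the scene. Friction and masses are not known exactly. Their poses are not given: they have to be found in the camera images.
- carton: Open cardboard carton fixed to the bench, outside 160 (x) by 320 (y) by 130 mm high, walls and floor 5 mm, inside 150 by 310 mm. Origin: centre of its underside; x away from the robot (more or less), y along the long side to the left, z up. A flap is hinged along each long side.
- batten (a point): Centre of the top of the plywood batten fixed across the carton floor, running along carton x from wall to wall: 12 mm wide (y), 8 mm high above the inner floor. It lies 38 mm to the +y side of the carton's centre. Its axes are parallel to the carton's.
- lamp: Fallen work lamp, 116 mm tall, 0.5 kg give or take a third. Origin: centre of its foot, level with the runners' underside; z points from foot to cap, x along the runners. Lies level on its -y side, foot 12 to 30 mm short of the batten, cap towards carton -y, +y side and white lens up. Pushed to carton +y at its top runner it tips or slides; past 45 deg it rocks upright by itself.
- top_runner (a point): Centre of the lamp's +y runner, on top while the lamp lies: round steel bar 12 mm thick, 90 mm long along lamp x, at lamp y = 45, z = 6 mm. It stands 11 mm clear of the housing, so a fingertip fits behind it (between runner and cap, 82 mm apart, down to the base plate and housing).
- low_runner (a point): Centre of the lamp's other runner, at lamp y = -45, z = 6 mm, on the carton floor while the lamp lies. Once upright this runner belongs against the batten's -y face (lamp origin then 33 mm to +y of the batten) and the other lands beyond; the batten passes under the base plate (76 by 90 mm, z = 12.5 to 18.5 mm).
- lamp_cap (a point): Centre of the top of the lamp's blue cap, 90 (x) by 102 (y) mm, z = 100 to 116 mm. Between base plate and cap is the black housing, 84 (x) by 56 (y) mm. The lamp's centre of mass lies about 48 mm above the runners' underside. Pushed towards carton +y on the cap's top, less than 65 mm above the floor, the lying lamp slides (1 to 5 N).
- spare_lamp: A second lamp of the same kind standing upright on the bench, left of the carton; bystander. Origin: centre of its underside.
- bin: Blue open bin with some small black parts, 110 by 160 by 60 mm, right of the carton; bystander. Origin: centre of its underside.
- driver: Blue and black electric screwdriver lying on the bench, 195 mm long along its x, 36 mm thick, left of the carton; bystander. Origin: under its rear end.
- near_flap (a joint): Angle of the plain cardboard flap on the robot's side of the carton (rad): 0 is closed and level, pi/2 upright, more leans outwards to the robot. Flap 78 by 320 mm, 4 mm thick. It stays where it is left (stiff crease, about 0.07 N m).
- far_flap (a joint): Angle of the blue-edged flap on the side away from the robot (rad): 0 is closed and level over the near flap, pi/2 upright, more leans outwards away from the robot. Flap 92 by 320 mm, 4 mm thick; stays where it is left, like the other.
- near_flap_crease (a point): Middle of the near flap's crease (hinge line, along carton y), on the carton at x = -80 mm, z = 131 mm.
- far_flap_crease (a point): Middle of the far flap's crease (hinge line, along carton y), on the carton at x = 80 mm, z = 136 mm.
- near_flap_edge (a point): Middle of the near flap's free edge, 78 mm from its crease.
- far_flap_edge (a point): Middle of the far flap's blue free edge, 92 mm from its crease.

How it is judged:
By the outcome, as a careful person would: the job done as asked, in the order asked, and still so for the second after the job is handed in, with the robot touching nothing.
It also fails if it takes over 64 s, if anything falls off the work surface, if the arm or the gripper's body presses on something with over 40 N, if the wrist force passes 120 N, or if a joint passes its speed limit or range.

### The arm

A 7-joint arm with a two-finger parallel gripper is mounted at the origin on the work surface. World frame = base frame: x ahead of the robot, y to its left, z up, the work surface at z = 0. Lengths are in m, angles in rad, forces in N, time in s.
With the tool pointing down it reaches from about 0.4 to 0.85 m from the base axis. Payload 10.4 kg.
Tool frame: the origin (TCP) lies on the centre line of the jaws, within the pads' length; the fingertips stand 17 mm ahead of it and the grasp point (between the pads) lies 2 mm behind it; z points along the fingers, y is the line along which they close (so a half turn about z gives the same grasp; the last joint's range is limited). The gripper opens to 87 mm and grips with 3 to 60 N. Pads are 19 mm wide; open, the fingers measure 117 mm over their backs; the gripper's body (75 mm by 190 mm) begins 51 mm behind the grasp point.
Start: joints at [-1.354, 0.332, -0.065, 1.46, 0.022, 1.35, -0.088], TCP at [0.148, 0.607, 0.24] pointing down, gripper open.
Joint ranges: [-2.6, 2.6], [-0.5, 2.12], [-1.47, 1.34], [0.16, 2.42], [-1.27, 4.41], [0.06, 2.06], [-2.6, 2.6]. Speed limits (rad/s): [2.22, 2.22, 2.79, 2.79, 3.14, 3.14, 3.14].

### API

Orientations are given as a unit quaternion [x, y, z, w].
In Python, from cell import get_obs, eyes, order, recognise, trace gives the robot as it stands. The module is installed in compiled form; this text tells all that it offers.
- The arm moves only by the tool jog_arm, never from a script. Its argument "commands" is a list of rows, each a list of 2 entries, a list of its own where there are three numbers: the shift along the tool's x, y, z in m, then the turn, a rotation vector about the tool's x, y, z in rad. A call has 1 to 10 rows; each row is the pose to reach, as a shift and turn from the pose commanded when the call began, along the tool's axes at that moment; what a row does not reach only later rows make up. A row lasts 1/8 s, in which the tool goes at most 62.5 mm and 10.7 degrees, less where a joint would pass 70% of its speed; a pose out of reach is approached as far as the arm can. A call with a gripper value outside its range is refused whole. "hand" is the opening, from 0 (shut) to 1 (fully open), set as the call begins (left out, the last holds). The fingers move at their own pace and stop on an object; "grip_force" is the grip in N (left out, the last holds). Time passes only in rows, so rows that repeat a pose let the fingers close. It gives the time, the measured TCP pose, the force, the opening and the grip force at its end, in the units of the state.
- get_obs(): the state, without advancing time (a new reading comes with each control period).
- eyes.camera(name): name is "side" or "top" or "wrist"; returns a dict with "img" (480x640x3 uint8, blue, green, red), "fx", "fy", "cx", "cy" (pixels), "R" (3x3) and "t" (3): a world point X has camera coordinates R X + t. Camera axes: x right, y down, z forward; pixel columns grow to the right and rows downward; lengths in m; the calibration is good to about 2 mm. A picture is of the moment at which its call begins. There is no depth.
- order.close_job(): hands the job in; it is judged then, once.
Trained networks look in the newest picture that a camera, given by its name, has taken for a name from the list of things; names that differ only in an ending like _2 or _b are one class to them, and where a whole thing is asked for, a point or a joint stands for the part that bears it (a point fixed in the world has none). Each returns a list of dicts, best first, with "p" (0 to 1); they miss things now and then, are a little off and sometimes report something else, mostly with a low value. They report only what shows in the picture. A call takes as long as a camera call.
- recognise(camera, name): "bbox" ([left, top, right, bottom] in pixels, round what is visible of it).
- trace(camera, name): "mask" (480x640 bool, what is visible of it) and "bbox" ([left, top, right, bottom] in pixels, round what is visible of it).
The state is a dict: "time": time; "joint_positions": joint angles; "qvel": joint speeds; "joint_torque": joint torques, N m; "ee_pos": TCP position; "tool_rot": TCP orientation; "ft_force": force on the tool from outside, world axes, zero at the start; "wrist_torque": the same for the moment, N m; "width": finger opening in m; "finger_force": force on a finger pad.
Only numpy, scipy, OpenCV 4.12 (cv2) and the standard library are available. Lean on these libraries where they do the work, as an engineer would, in place of code of your own. Each camera call takes 0.05 s, during which the arm holds its last target. There are 200 camera calls.

## Working session

There is one attempt and no reset: what is moved stays moved. The work goes in short steps, Python scripts to look and compute and a tool call to move; the robot and the scene stay as the last step left them, time stands still between calls to the robot, and variables do not carry over. Pictures are saved under pics/ and viewed, at most 10 in all, crops included, and the job is handed in when it is done.

Besides the shell and the picture viewer there is one more tool, called as a command line: name --argument value ..., lists and objects as JSON in quotes. jog_arm: Moves the arm, as the interface text tells. Its arguments: {"type":"object","properties":{"commands":{"type":"array"},"hand":{"type":"number"},"grip_force":{"type":"number"}},"required":["commands"]}

```bash
mkdir -p pics
cat > h.py <<'E'
import numpy as np, cv2
from cell import get_obs, eyes, order, recognise, trace
def save(c,n):
    d=eyes.camera(c); cv2.imwrite(f'pics/{n}.png',d['img']); return d
def proj(d,X):
    X=np.atleast_2d(X); c=X@np.array(d['R']).T+np.array(d['t']); return np.c_[d['fx']*c[:,0]/c[:,2]+d['cx'],d['fy']*c[:,1]/c[:,2]+d['cy']]
def ray(d,u,v):
    R=np.array(d['R']); o=-R.T@np.array(d['t']); r=R.T@np.array([(u-d['cx'])/d['fx'],(v-d['cy'])/d['fy'],1]); return o,r/np.linalg.norm(r)
def onz(d,u,v,z):
    o,r=ray(d,u,v); return o+r*(z-o[2])/r[2]
E
python3 - <<'E'
from h import *
np.set_printoptions(precision=3,suppress=True)
ds={c:save(c,c+'0') for c in('side','top')}
for c,d in ds.items():
    print(c,d['fx'],d['cx'],d['cy'],'pos',-np.array(d['R']).T@d['t'],'fwd',np.array(d['R'])[2])
    for n in['carton','lamp','top_runner','near_flap','far_flap','spare_lamp','bin','driver','batten','lamp_cap','near_flap_edge','far_flap_edge','near_flap_crease']:
        print(n,[(np.round(r['bbox']).tolist(),round(r['p'],2)) for r in recognise(c,n)[:2]])
o=get_obs();print(o)
E
```

```text
side 480.336644675974 323.5947458680584 237.4829494629796 pos [0.476 0.817 0.781] fwd [ 0.074 -0.771 -0.633]
carton [([234.0, 144.0, 367.0, 324.0], 0.87), ([291.0, 203.0, 337.0, 270.0], 0.43)]
lamp [([293.0, 202.0, 341.0, 269.0], 0.74)]
top_runner [([290.0, 202.0, 337.0, 268.0], 0.81)]
near_flap [([327.0, 169.0, 369.0, 278.0], 0.91)]
far_flap [([236.0, 149.0, 297.0, 261.0], 0.86)]
spare_lamp [([323.0, 338.0, 395.0, 439.0], 0.72), ([330.0, 165.0, 370.0, 279.0], 0.62)]
bin [([327.0, 153.0, 374.0, 190.0], 0.91), ([233.0, 145.0, 299.0, 260.0], 0.6)]
driver [([278.0, 391.0, 346.0, 478.0], 0.58)]
batten [([233.0, 144.0, 369.0, 324.0], 0.67)]
lamp_cap [([290.0, 207.0, 339.0, 273.0], 0.84)]
near_flap_edge [([329.0, 161.0, 369.0, 279.0], 0.73), ([326.0, 340.0, 395.0, 440.0], 0.54)]
far_flap_edge [([236.0, 147.0, 298.0, 261.0], 0.65)]
near_flap_crease [([236.0, 147.0, 368.0, 321.0], 0.91)]
top 494.41430711921527 320.8690960244754 236.989238615044 pos [ 0.414 -0.009  1.228] fwd [ 0.116  0.011 -0.993]
carton [([252.0, 150.0, 415.0, 271.0], 0.57)]
lamp [([324.0, 202.0, 376.0, 245.0], 0.74)]
top_r
[... 404 characters left out ...]
mp_cap [([320.0, 199.0, 374.0, 248.0], 0.74)]
near_flap_edge [([324.0, 201.0, 376.0, 247.0], 0.44)]
far_flap_edge [([265.0, 152.0, 411.0, 190.0], 0.63)]
near_flap_crease [([250.0, 151.0, 412.0, 262.0], 0.66)]
{'time': 1.4, 'joint_positions': array([-1.354,  0.332, -0.065,  1.46 ,  0.022,  1.35 , -0.089]), 'qvel': array([-0.   ,  0.001,  0.   , -0.001,  0.   ,  0.   , -0.001]), 'joint_torque': array([ -0.001, -62.302,   0.024, -39.013,  -0.061,   0.031,   0.   ]), 'ee_pos': array([0.148, 0.607, 0.24 ]), 'tool_rot': array([0.12 , 0.993, 0.   , 0.   ]), 'ft_force': array([-0.846, -0.783,  0.002]), 'wrist_torque': array([-0.001, -0.014,  0.006]), 'finger_force': 0.0, 'width': 0.0868622546246068}
```

View pictures.

Run:
```python
import cv2
a=cv2.imread('pics/top0.png')[130:310,100:540]; cv2.imwrite('pics/t1.png',cv2.resize(a,None,fx=1.8,fy=1.8,interpolation=2))
a=cv2.imread('pics/side0.png')[130:350,210:410]; cv2.imwrite('pics/s1.png',cv2.resize(a,None,fx=2.7,fy=2.7,interpolation=2))
```

```text
(no output)
```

View pics/t1.png

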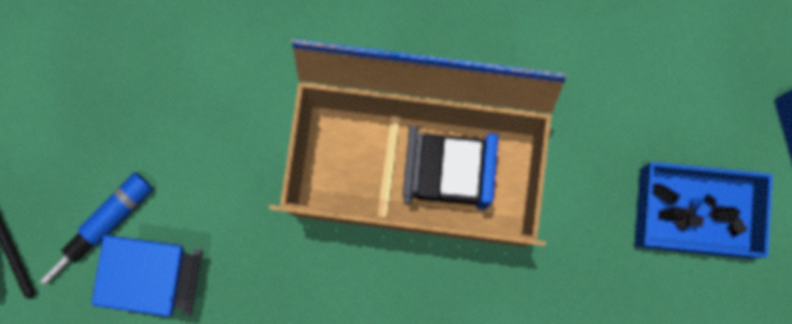

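View pics/s1.png

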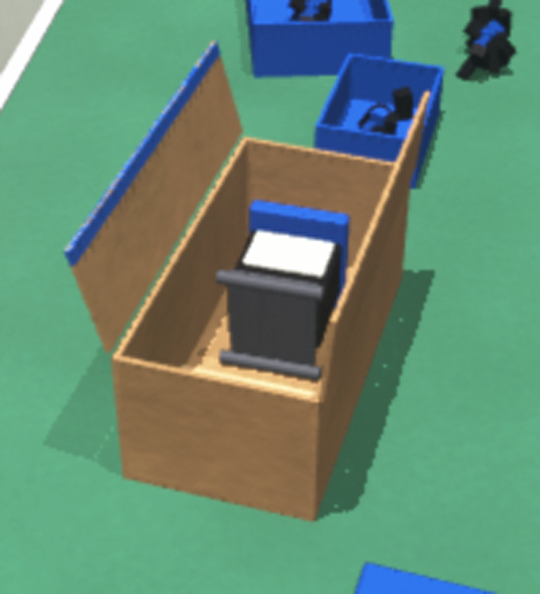

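```bash
cat > fit.py <<'E'
from h import *
from scipy.optimize import least_squares
np.set_printoptions(precision=4,suppress=True)
S=lambda p:np.array(p)/2.7+[210,130]; T=lambda p:np.array(p)/1.8+[100,130]
ds,dt=eyes.camera('side'),eyes.camera('top')
def Rz(a): return np.array([[np.cos(a),-np.sin(a),0],[np.sin(a),np.cos(a),0],[0,0,1]])
def nf(a,y): return [-.08+.078*np.cos(a),y,.131+.078*np.sin(a)]
def ff(a,y): return [.08-.092*np.cos(a),y,.136+.092*np.sin(a)]
def pts(p):
    an,af=p[3:5]; r=lambda x,y,z:[x,y,z]
    C=[(ds,r(.08,.16,.13),S((118,357))),(ds,r(-.08,.16,.13),S((318,400))),(ds,r(.08,.16,0),S((125,478))),(ds,r(-.08,.16,0),S((316,520))),(ds,r(.08,-.16,.13),S((243,140))),
    (dt,r(.08,.16,.13),T((299,85))),(dt,r(.08,-.16,.13),T((551,113))),
    (ds,ff(af,.16),S((68,258))),(ds,ff(af,-.16),S((215,43))),(dt,ff(af,.16),T((293,42))),(dt,ff(af,-.16),T((563,75))),
    (dt,nf(an,.16),T((270,207))),(dt,nf(an,-.16),T((544,243))),(ds,nf(an,-.16),S((428,95)))]
    return C
def res(p,full=False):
    o=np.array([p[0],p[1],0]);e=[]
    for d,X,uv in pts(p): e.append(proj(d,Rz(p[2])@np.array(X)+o)[0]-uv)
    return np.array(e) if full else np.ravel(e)
s=least_squares(res,[.55,0,0,1.6,1.9],loss='soft_l1');p=s.x;print('carton',p);print(res(p,True).round(1).tolist())
# lamp lying: lamp frame in carton: lamp z->-y, lamp y->+z, x-> x ; low runner at z floor
def lampX(q,P):
    x,y,w=q; P=np.array(P); Y=P[2]; # in-carton local
    return Rz(p[2])@(np.array([x,y,.005+.051])+Rz(w)@np.array([P[0],-P[2],P[1]]))+[p[0],p[1],0]
L=[(dt,(.045,.045,.0),T((412,126))),(dt,(-.045,.045,.0),T((405,202))),(ds,(.045,.045,.006),S((218,277))),(ds,(-.045,.045,.006),S((322,291))),(ds,(.045,-.045,.006),S((222,358))),(ds,(-.045,-.045,.006),S((320,373))),
 (dt,(.045,.051,.116),T((496,134))),(dt,(-.045,.051,.116),T((491,207)))]
f=lambda q:np.array([proj(d,lampX(q,P))[0]-uv for d,P,uv in L])
s2=least_squares(lambda q:f(q).ravel(),[0,0,0],loss='soft_l1');q=s2.x;print('lamp foot in carton',q,f(q).round(1).tolist())
print('toprunner world',lampX(q,(0,.045,.006)),'captop',lampX(q,(0,0,.116)),'gap to batten face',.032-q[1])
E
python3 fit.py
```

```text
carton [ 0.5815 -0.0213 -0.1554  1.6626  1.8616]
[[-1.9, 0.9], [1.2, 1.1], [-0.2, 0.4], [0.1, 1.0], [0.1, -1.2], [-0.3, -1.0], [0.0, 0.8], [-0.1, -2.0], [-0.4, -0.5], [-0.8, -0.0], [1.9, 0.3], [-0.2, 0.5], [1.1, 0.1], [-0.3, -1.6]]
lamp foot in carton [0.0027 0.0136 0.0285] [[-1.5, 0.5], [-1.5, -3.3], [0.5, -0.3], [0.6, 1.2], [-0.2, -0.8], [0.2, 0.4], [2.1, 0.4], [1.4, -1.4]]
toprunner world [ 0.5854 -0.0142  0.101 ] captop [ 0.5715 -0.1233  0.056 ] gap to batten face 0.0184326916106037
```

jog_arm --commands '[[[-0.05,-0.03,-0.09],[0,0,0]],[[-0.35,-0.18,-0.09],[0,0,-0.085]],[[-0.35,-0.18,-0.09],[0,0,-0.085]],[[-0.35,-0.18,-0.09],[0,0,-0.085]],[[-0.35,-0.18,-0.09],[0,0,-0.085]],[[-0.35,-0.18,-0.09],[0,0,-0.085]],[[-0.35,-0.18,-0.09],[0,0,-0.085]],[[-0.585,-0.635,-0.09],[0,0,-0.085]],[[-0.585,-0.635,-0.09],[0,0,-0.085]],[[-0.585,-0.635,-0.09],[0,0,-0.085]]]' --hand 0

```text
time: 2.75
ee_pos: [0.4899, 0.1648, 0.3297]
tool_rot: [0.077, 0.997, 0.0, 0.0]
ft_force: [0.1, -0.5, -0.8]
width: 0.0015
finger_force: 0.0
```

```bash
cat >> h.py <<'E'
from scipy.spatial.transform import Rotation as Ro
C=np.array([.5815,-.0213,0.]); RC=Ro.from_euler('z',-.1554)
def st():
    o=get_obs(); R=Ro.from_quat(o['tool_rot']); p=np.array(o['ee_pos']); tip=p+R.apply([0,0,.017])
    t=RC.inv().apply(tip-C); print('t',round(o['time'],2),'tip(carton)',t.round(4),'w',round(o['width'],3),'F(carton)',RC.inv().apply(o['ft_force']).round(2)); 
    return R,tip
def go(*targets,yaw=-.1554):
    R,tip=st(); want=RC*Ro.from_matrix(np.array([[-1,0,0],[0,1,0],[0,0,-1.]]))
    rv=(R.inv()*want).as_rotvec(); print('turn',rv.round(4))
    for T in targets:
        W=C+RC.apply(T); tcp=W-want.apply([0,0,.017]); now=tip-R.apply([0,0,.017]); print(T,'->',R.inv().apply(tcp-now).round(4))
E
python3 -c "
from h import *
go((.004,-.1285,.32),(.004,-.1285,.068))"
```

```text
t 2.75 tip(carton) [-0.1193  0.1697  0.3127] w 0.002 F(carton) [ 0.13 -0.47 -0.8 ]
turn [0.0005 0.0003 0.0006]
(0.004, -0.1285, 0.32) -> [-0.1231 -0.2983 -0.0074]
(0.004, -0.1285, 0.068) -> [-0.123  -0.2984  0.2446]
```

jog_arm --commands '[[[-0.123,-0.298,-0.007],[0,0,0]],[[-0.123,-0.298,-0.007],[0,0,0]],[[-0.123,-0.298,-0.007],[0,0,0]],[[-0.123,-0.298,-0.007],[0,0,0]],[[-0.123,-0.298,-0.007],[0,0,0]],[[-0.123,-0.298,-0.007],[0,0,0]],[[-0.123,-0.298,-0.007],[0,0,0]],[[-0.123,-0.298,-0.007],[0,0,0]]]'

```text
time: 3.75
ee_pos: [0.5654, -0.1446, 0.3364]
tool_rot: [0.076, 0.997, 0.0, -0.0]
ft_force: [0.2, 0.2, -0.2]
width: 0.0007
finger_force: 0.0
```

```bash
python3 -c "
from h import *
go((.004,-.1285,.115),(.004,-.1285,.068))
d=save('wrist','w1')
for T in [(.004,-.102,.107),(.05,-.102,.107),(-.04,-.102,.107),(.08,-.16,.13),(-.08,-.16,.13),(.075,-.155,.13)]: print(T,proj(d,C+RC.apply(T)).round(0))
print(-np.array(d['R']).T@d['t'])"
```

```text
t 3.75 tip(carton) [ 0.0032 -0.1243  0.3194] w 0.001 F(carton) [ 0.18  0.22 -0.15]
turn [ 0.0009 -0.0002  0.0031]
(0.004, -0.1285, 0.115) -> [-0.0008 -0.0044  0.2044]
(0.004, -0.1285, 0.068) -> [-0.0008 -0.0044  0.2514]
(0.004, -0.102, 0.107) [[350. 208.]]
(0.05, -0.102, 0.107) [[349. 256.]]
(-0.04, -0.102, 0.107) [[351. 160.]]
(0.08, -0.16, 0.13) [[286. 295.]]
(-0.08, -0.16, 0.13) [[282. 112.]]
(0.075, -0.155, 0.13) [[291. 290.]]
[ 0.49367285 -0.13452254  0.47999763]
```

View pics/w1.png

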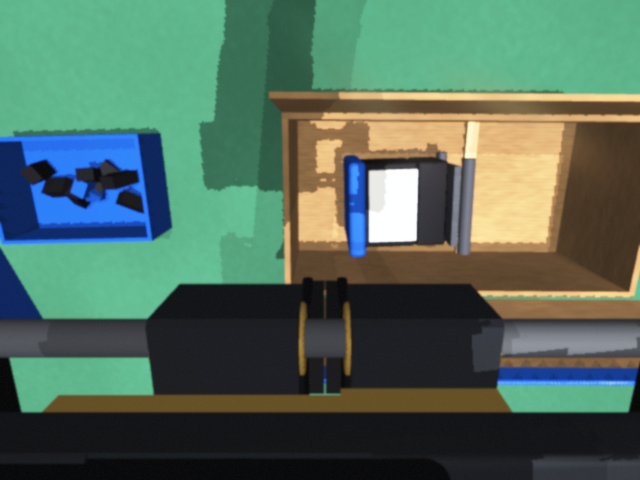

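jog_arm --commands '[[[0,0,0],[0,0,0]],[[0,0,0.06],[0,0,0]],[[0,0,0.12],[0,0,0]],[[0,0,0.17],[0,0,0]],[[0,0,0.2],[0,0,0]],[[0,0,0.2],[0,0,0]],[[0,0,0.2],[0,0,0]]]'

```text
time: 4.68
ee_pos: [0.5661, -0.1464, 0.1381]
tool_rot: [0.077, 0.997, 0.0, 0.001]
ft_force: [0.2, -0.5, 0.4]
width: 0.0005
finger_force: 0.0
```

```bash
python3 -c "
from h import *
go((.004,-.1285,.068))"
```

```text
t 4.67 tip(carton) [ 0.0042 -0.126   0.1211] w 0.0 F(carton) [ 0.24 -0.42  0.43]
turn [0.0002 0.0019 0.0011]
(0.004, -0.1285, 0.068) -> [ 0.0003 -0.0026  0.0531]
```

jog_arm --commands '[[[0,-0.002,0.03],[0,0,0]],[[0,-0.002,0.051],[0,0,0]],[[0,-0.002,0.051],[0,0,0]],[[0,-0.002,0.051],[0,0,0]]]'

```text
time: 5.18
ee_pos: [0.5661, -0.1487, 0.0874]
tool_rot: [0.077, 0.997, 0.0, 0.001]
ft_force: [0.2, 0.3, 0.7]
width: 0.0
finger_force: 0.0
```

```bash
python3 -c "
from h import *
st()"
```

```text
t 5.17 tip(carton) [ 0.0045 -0.1282  0.0704] w 0.0 F(carton) [0.15 0.34 0.7 ]
```

jog_arm --commands '[[[0,0.003,0.003],[0,0,0]],[[0,0.007,0.004],[0,0,0]],[[0,0.01,0.004],[0,0,0]],[[0,0.013,0.004],[0,0,0]],[[0,0.016,0.004],[0,0,0]],[[0,0.019,0.004],[0,0,0]],[[0,0.022,0.004],[0,0,0]],[[0,0.025,0.004],[0,0,0]]]'

```text
time: 6.18
ee_pos: [0.5688, -0.1236, 0.0815]
tool_rot: [0.077, 0.997, 0.0, -0.0]
ft_force: [-0.5, -2.3, 1.6]
width: 0.0004
finger_force: 1.3
```

```bash
python3 -c "
from h import *
st()
print([ (r['bbox'],r['p']) for r in recognise('wrist','lamp')])"
```

```text
t 6.17 tip(carton) [ 0.0033 -0.1031  0.0645] w 0.0 F(carton) [-0.09 -2.33  1.58]
[([344.8, 153.0, 476.8, 253.8], 0.63)]
```

jog_arm --commands '[[[0,0.003,-0.002],[0,0,0]],[[0,0.005,-0.002],[0,0,0]],[[0,0.007,-0.002],[0,0,0]],[[0,0.007,-0.002],[0,0,0]]]'

```text
time: 6.72
ee_pos: [0.5698, -0.1172, 0.0836]
tool_rot: [0.078, 0.997, -0.0, -0.0]
ft_force: [-1.4, -4.2, 1.9]
width: 0.0007
finger_force: 2.2
```

```bash
python3 -c "
from h import *
st()
d=save('wrist','w2')
import cv2
cv2.imwrite('pics/w2c.png',cv2.resize(d['img'][80:320,270:590],None,fx=2,fy=2,interpolation=2))"
```

```text
t 6.72 tip(carton) [ 0.0033 -0.0965  0.0666] w 0.001 F(carton) [-0.69 -4.32  1.92]
```

View pics/w2c.png

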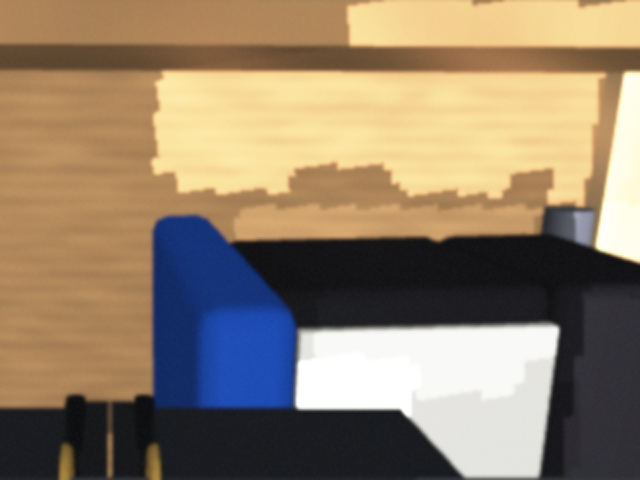

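jog_arm --commands '[[[0,0,-0.012],[0,0,0]],[[0,0,-0.024],[0,0,0]],[[0,0.005,-0.034],[0,0,0]],[[0,0.009,-0.038],[0,0,0]],[[0,0.013,-0.042],[0,0,0]],[[0,0.018,-0.046],[0,0,0]],[[0,0.022,-0.05],[0,0,0]],[[0,0.027,-0.054],[0,0,0]],[[0,0.032,-0.057],[0,0,0]],[[0,0.032,-0.057],[0,0,0]]]'

```text
time: 8.02
ee_pos: [0.5748, -0.0862, 0.1414]
tool_rot: [0.078, 0.997, -0.001, 0.0]
ft_force: [-2.7, -5.2, 6.0]
width: 0.0006
finger_force: 3.5
```

```bash
python3 -c "
from h import *
st()
d=save('side','s2')
import cv2
cv2.imwrite('pics/s2c.png',cv2.resize(d['img'][130:350,210:410],None,fx=2.7,fy=2.7,interpolation=2))"
```

```text
t 8.03 tip(carton) [ 0.0035 -0.0652  0.1244] w 0.001 F(carton) [-1.86 -5.55  6.  ]
```

View pics/s2c.png

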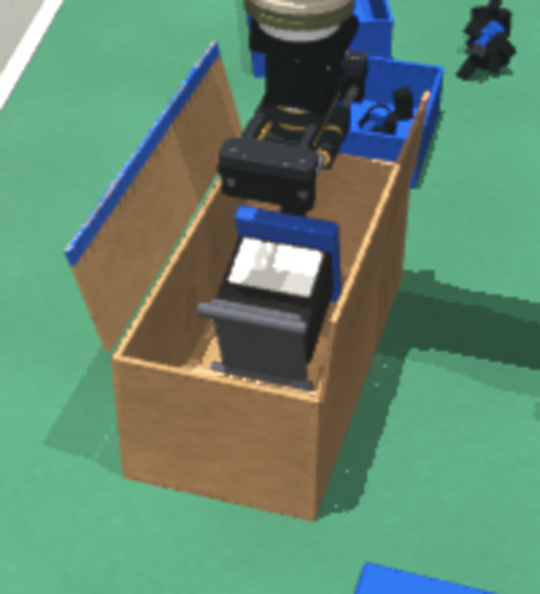

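jog_arm --commands '[[[0,0.005,-0.007],[0,0,0]],[[0,0.01,-0.011],[0,0,0]],[[0,0.016,-0.014],[0,0,0]],[[0,0.021,-0.017],[0,0,0]],[[0,0.027,-0.019],[0,0,0]],[[0,0.032,-0.021],[0,0,0]],[[0,0.038,-0.023],[0,0,0]],[[0,0.043,-0.025],[0,0,0]],[[0,0.043,-0.025],[0,0,0]]]'

```text
time: 9.2
ee_pos: [0.5816, -0.042, 0.1656]
tool_rot: [0.077, 0.997, 0.0, 0.0]
ft_force: [-0.5, -0.2, 1.8]
width: 0.0003
finger_force: 0.8
```

```bash
python3 -c "
from h import *
st()"
```

```text
t 9.2 tip(carton) [ 0.0033 -0.0204  0.1486] w 0.0 F(carton) [-0.48 -0.33  1.82]
```

Near balance, as predicted; creep past it.

jog_arm --commands '[[[0,0.004,-0.002],[0,0,0]],[[0,0.008,-0.003],[0,0,0]],[[0,0.012,-0.004],[0,0,0]],[[0,0.016,-0.004],[0,0,0]],[[0,0.019,-0.005],[0,0,0]],[[0,0.022,-0.005],[0,0,0]],[[0,0.022,-0.005],[0,0,0]],[[0,0.022,-0.005],[0,0,0]]]'

```text
time: 10.2
ee_pos: [0.5847, -0.0211, 0.1703]
tool_rot: [0.077, 0.997, -0.0, -0.0]
ft_force: [-0.5, 0.2, -0.5]
width: 0.0003
finger_force: 0.0
```

```bash
python3 -c "
from h import *
st()
ds=save('side','s3');dt=save('top','t3')
import cv2
a=cv2.resize(ds['img'][150:330,220:380],None,fx=2.4,fy=2.4,interpolation=2);b=cv2.resize(dt['img'][145:275,245:420],None,fx=2.2,fy=2.2,interpolation=2)
c=np.zeros((432,384+385,3),np.uint8);c[:,:384]=a;c[:286,384:]=b;cv2.imwrite('pics/c3.png',c)"
```

```text
t 10.2 tip(carton) [0.0031 0.0007 0.1533] w 0.0 F(carton) [-0.48  0.08 -0.46]
```

View pics/c3.png

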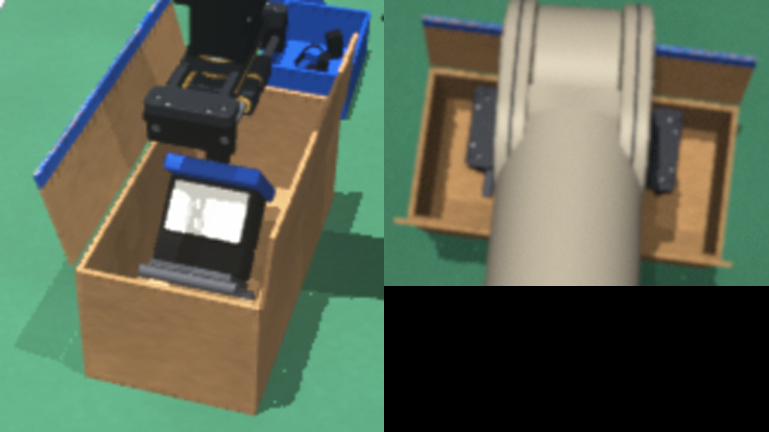

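jog_arm --commands '[[[0,-0.02,-0.02],[0,0,0]],[[0,-0.07,-0.06],[0,0,0]],[[0,-0.13,-0.1],[0,0,0]],[[0,-0.19,-0.1],[0,0,0]],[[0,-0.2,-0.1],[0,0,0]],[[0,-0.2,-0.1],[0,0,0]]]'

```text
time: 11.05
ee_pos: [0.5535, -0.2196, 0.2703]
tool_rot: [0.079, 0.997, -0.0, -0.0]
ft_force: [0.1, 1.6, -0.1]
width: 0.0004
finger_force: 0.0
```

```bash
python3 -c "
from h import *
st()
ds=save('side','s4');dt=save('top','t4');dw=save('wrist','w4')
import cv2
a=cv2.resize(ds['img'][150:330,220:380],None,fx=2.4,fy=2.4,interpolation=2);b=cv2.resize(dt['img'][145:275,245:420],None,fx=2.2,fy=2.2,interpolation=2)
c=np.zeros((600,384+385,3),np.uint8);c[:432,:384]=a;c[:286,384:]=b;c[290:590,384:]=cv2.resize(dw['img'],(385,300));cv2.imwrite('pics/c4.png',c)"
```

```text
t 11.05 tip(carton) [ 0.0031 -0.2003  0.2533] w 0.0 F(carton) [-0.11  1.64 -0.09]
```

View pics/c4.png

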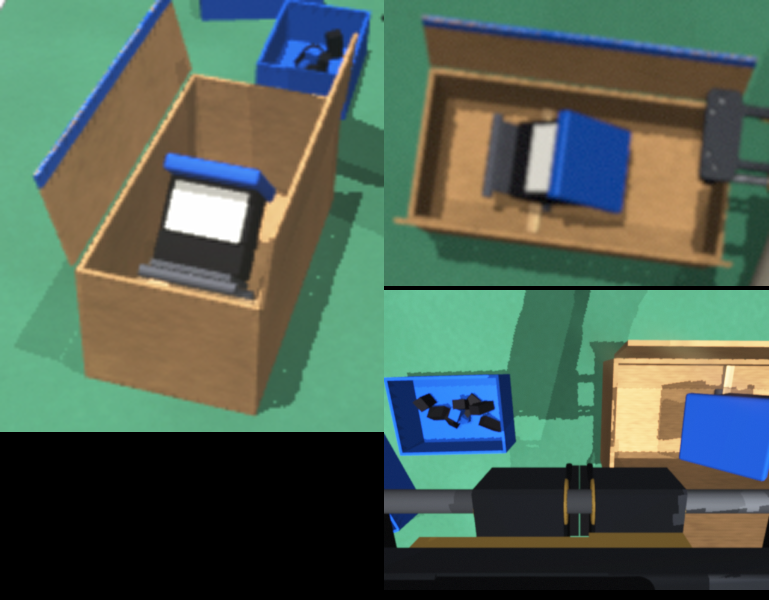

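```bash
cat > fit2.py <<'E'
from h import *
from scipy.optimize import least_squares
np.set_printoptions(precision=4,suppress=True)
ds,dt=eyes.camera('side'),eyes.camera('top')
S=lambda x,y:np.array([x/2.4+220,y/2.4+150]); T=lambda x,y:np.array([(x-384)/2.2+245,y/2.2+145])
L=[(dt,(45,51,100),T(565,110)),(dt,(-45,51,100),T(549,199)),(dt,(45,-51,116),T(631,131)),(dt,(-45,-51,116),T(613,212)),
(ds,(45,45,6),S(140,268)),(ds,(-45,45,6),S(237,287)),(ds,(45,51,100),S(165,174)),(ds,(-45,51,100),S(262,196)),(ds,(45,51,116),S(171,155)),(ds,(-45,51,116),S(273,190)),
(dt,(45,45,6),T(495,117)),(dt,(-45,45,6),T(490,193))]
def pose(q):
    # carton frame; tilt t about x: upright 0, lying on -y side = +90deg about x
    return q[:3],Ro.from_euler('ZYX',[q[3],q[5],q[4]])
def f(q):
    o,R=pose(q); return np.array([proj(d,C+RC.apply(o+R.apply(np.array(P)/1000)))[0]-uv for d,P,uv in L])
s=least_squares(lambda q:f(q).ravel(),[0,.06,.03,0,.5,0],loss='soft_l1');q=s.x
print('pos',q[:3],'yaw,tiltx,tilty deg',np.rad2deg(q[3:]));print(f(q).round(1).tolist())
o,R=pose(q)
for n,P in dict(topr_a=(45,45,6),topr_b=(-45,45,6),low_a=(45,-45,6),low_b=(-45,-45,6),cap_a=(45,-51,116),cap_b=(-45,-51,116),capT_a=(45,51,116),capT_b=(-45,51,116)).items(): print(n,o+R.apply(np.array(P)/1000))
E
python3 fit2.py
```

```text
pos [0.01   0.0699 0.0354] yaw,tiltx,tilty deg [ 0.3941 55.6531 -3.8777]
[[-0.5, 1.9], [2.0, 1.3], [-0.8, -0.1], [3.0, 0.4], [-0.7, 0.8], [-1.3, 3.0], [0.7, -0.9], [-0.4, -0.6], [0.2, 0.4], [-3.1, -4.9], [0.4, -1.7], [-2.0, 1.5]]
topr_a [0.052  0.0906 0.0789]
topr_b [-0.0378  0.09    0.0728]
low_a [0.0574 0.0399 0.0047]
low_b [-0.0324  0.0392 -0.0014]
cap_a [ 0.0542 -0.0544  0.0617]
cap_b [-0.0356 -0.055   0.0556]
capT_a [0.0481 0.0031 0.1457]
capT_b [-0.0417  0.0025  0.1396]
```

jog_arm --commands '[[[0,0.06,0.04],[0,0,0]],[[0,0.12,0.053],[0,0,0]],[[0,0.165,0.065],[0,0,0]],[[0,0.17,0.103],[0,0,0]],[[0,0.18,0.103],[0,0,0]],[[0,0.195,0.103],[0,0,0]],[[0,0.203,0.103],[0,0,0]],[[0,0.209,0.103],[0,0,0]],[[0,0.215,0.103],[0,0,0]],[[0,0.22,0.103],[0,0,0]]]'

```text
time: 12.55
ee_pos: [0.588, -0.0011, 0.1677]
tool_rot: [0.077, 0.997, 0.0, 0.0]
ft_force: [-1.0, 0.3, -0.2]
width: 0.0005
finger_force: 0.0
```

```bash
python3 -c "
from h import *
st()"
```

```text
t 12.55 tip(carton) [0.0033 0.0209 0.1507] w 0.001 F(carton) [-1.03  0.18 -0.22]
```

jog_arm --commands '[[[0,-0.03,-0.03],[0,0,0]],[[0,-0.09,-0.06],[0,0,0]],[[0,-0.15,-0.08],[0,0,0]],[[0,-0.21,-0.1],[0,0,0]],[[0,-0.22,-0.1],[0,0,0]]]'

```text
time: 13.18
ee_pos: [0.5528, -0.2238, 0.2694]
tool_rot: [0.081, 0.997, -0.001, 0.001]
ft_force: [-0.3, 0.8, 0.3]
width: 0.0003
finger_force: 0.0
```

```bash
python3 -c "
from h import *
st()
ds=save('side','s5');dt=save('top','t5')
import cv2
a=cv2.resize(ds['img'][180:330,230:380],None,fx=2.6,fy=2.6,interpolation=2);b=cv2.resize(dt['img'][145:275,245:420],None,fx=2.2,fy=2.2,interpolation=2)
c=np.zeros((390,390+385,3),np.uint8);c[:390,:390]=a;c[:286,390:]=b;cv2.imwrite('pics/c5.png',c)"
```

```text
t 13.18 tip(carton) [ 0.003  -0.2045  0.2524] w 0.0 F(carton) [-0.38  0.73  0.25]
```

View pics/c5.png

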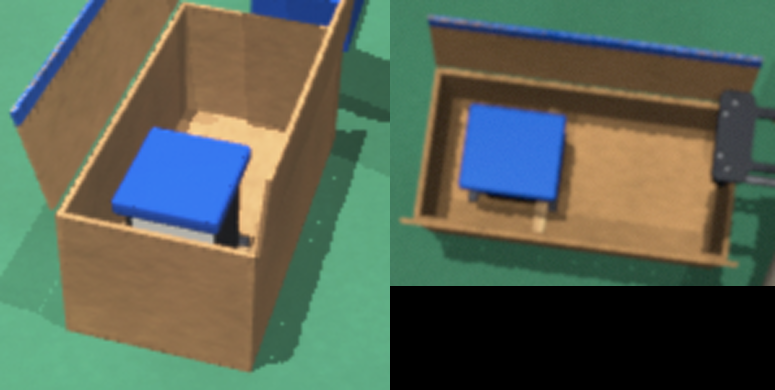

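```bash
cat > cap.py <<'E'
from h import *
import sys
def cap():
  for c in('top','side'):
    d=eyes.camera(c)
    hsv=cv2.cvtColor(d['img'],cv2.COLOR_BGR2HSV); m=cv2.inRange(hsv,(105,150,60),(125,255,255))
    n,l,s,ce=cv2.connectedComponentsWithStats(m)
    u,v=proj(d,C+RC.apply((.01,.07,.118)))[0]
    k=min((i for i in range(1,n) if s[i,4]>300),key=lambda i:np.hypot(*(ce[i]-[u,v])))
    # top-face only: sharper in lightness
    pts=np.argwhere(l==k)[:,::-1]
    if c=='side':
        vv=hsv[...,2][l==k]; pts=pts[vv>np.percentile(vv,60)*.85]
    P=np.array([RC.inv().apply(onz(d,a,b,.121)-C)[:2] for a,b in pts])
    h=cv2.minAreaRect((P*1000).astype(np.float32)); print(c,s[k,4],'rect mm',np.round(h,1) if 0 else h,'mean',P.mean(0).round(4))
cap()
E
python3 cap.py
```

```text
top 1710 rect mm ((5.024971008300781, 70.46484375), (99.859130859375, 90.72240447998047), 89.65254211425781) mean [0.005  0.0705]
side 1448 rect mm ((6.7855987548828125, 72.5721664428711), (100.58077239990234, 86.58068084716797), 89.68891143798828) mean [0.0066 0.0746]
```

jog_arm --commands '[[[0,0.06,0.04],[0,0,0]],[[0,0.12,0.07],[0,0,0]],[[0,0.174,0.09],[0,0,0]],[[0,0.174,0.14],[0,0,0]],[[0,0.174,0.145],[0,0,0]],[[0,0.19,0.145],[0,0,0]],[[0,0.2,0.145],[0,0,0]],[[0,0.205,0.145],[0,0,0]],[[0,0.205,0.145],[0,0,0]]]'

```text
time: 14.5
ee_pos: [0.586, -0.0158, 0.1232]
tool_rot: [0.077, 0.997, 0.0, 0.001]
ft_force: [0.3, 0.2, -0.6]
width: 0.0006
finger_force: 0.0
```

```bash
python3 -c "
from h import *
st(); d=eyes.camera('top')
for u,v in((533,222),(547,222),(533,232),(547,232)): print(RC.inv().apply(onz(d,(u-390)/2.2+245,v/2.2+145,.013)-C).round(4))"
```

```text
t 14.5 tip(carton) [0.0036 0.0062 0.1062] w 0.001 F(carton) [ 0.28  0.26 -0.6 ]
[-0.0541  0.0453  0.013 ]
[-0.0521  0.0297  0.013 ]
[-0.0652  0.0438  0.013 ]
[-0.0632  0.0282  0.013 ]
```

jog_arm --commands '[[[0,0.001,0],[0,0,0]],[[0,0.002,0],[0,0,0]],[[0,0.002,0],[0,0,0]],[[0,0.002,0],[0,0,0]]]'

```text
time: 15.05
ee_pos: [0.5859, -0.0142, 0.1225]
tool_rot: [0.077, 0.997, 0.0, -0.0]
ft_force: [-0.0, 0.7, 0.0]
width: 0.0006
finger_force: 0.0
```

```bash
python3 -c "
from h import *
print(get_obs()['finger_force']);st()"
```

```text
0.0
t 15.05 tip(carton) [0.0032 0.0077 0.1055] w 0.001 F(carton) [-0.16  0.72  0.03]
```

jog_arm --commands '[[[0,0.001,0],[0,0,0]],[[0,0.002,0],[0,0,0]],[[0,0.002,0],[0,0,0]],[[0,0.002,0],[0,0,0]]]'

```text
time: 15.55
ee_pos: [0.5862, -0.0121, 0.1225]
tool_rot: [0.077, 0.997, 0.0, -0.0]
ft_force: [0.8, 0.1, -1.3]
width: 0.0003
finger_force: 0.0
```

```bash
python3 -c "
from h import *
print(get_obs()['finger_force']);st()"
```

```text
0.0
t 15.55 tip(carton) [0.0032 0.0098 0.1055] w 0.0 F(carton) [ 0.74  0.24 -1.35]
```

jog_arm --commands '[[[0,0.001,0],[0,0,0]],[[0,0.002,0],[0,0,0]],[[0,0.002,0],[0,0,0]],[[0,0.002,0],[0,0,0]]]'

```text
time: 16.05
ee_pos: [0.5866, -0.0107, 0.1227]
tool_rot: [0.078, 0.997, -0.0, 0.0]
ft_force: [-1.1, -4.5, 2.5]
width: 0.0008
finger_force: 2.0
```

```bash
python3 -c "
from h import *
print(get_obs()['finger_force']);st()"; python3 cap.py
```

```text
1.9703641634259839
t 16.05 tip(carton) [0.0034 0.0112 0.1057] w 0.001 F(carton) [-0.44 -4.58  2.46]
top 2213 rect mm ((-158.72817993164062, 342.08746337890625), (134.218994140625, 139.1227264404297), 88.7840347290039) mean [-0.173   0.3367]
side 1383 rect mm ((6.4004974365234375, 78.83910369873047), (90.16230010986328, 87.14061737060547), 89.57624816894531) mean [0.0111 0.0869]
```

jog_arm --commands '[[[0,0.001,0],[0,0,0]],[[0,0.001,0],[0,0,0]],[[0,0.001,0],[0,0,0]]]'

```text
time: 16.52
ee_pos: [0.5867, -0.0101, 0.1228]
tool_rot: [0.078, 0.997, -0.0, 0.0]
ft_force: [-0.9, -6.2, 4.0]
width: 0.0001
finger_force: 3.1
```

```bash
python3 -c "
from h import *
print(get_obs()['finger_force']);st()"
```

```text
3.0775905365590006
t 16.52 tip(carton) [0.0034 0.0119 0.1058] w 0.0 F(carton) [ 0.07 -6.25  4.04]
```

jog_arm --commands '[[[0,-0.002,0],[0,0,0]],[[0,-0.004,0],[0,0,0]],[[0,-0.02,0],[0,0,0]],[[0,-0.05,-0.05],[0,0,0]],[[0,-0.1,-0.11],[0,0,0]],[[0,-0.16,-0.15],[0,0,0]],[[0,-0.22,-0.15],[0,0,0]],[[0,-0.22,-0.15],[0,0,0]]]'

```text
time: 17.52
ee_pos: [0.5509, -0.2321, 0.2738]
tool_rot: [0.081, 0.997, -0.001, 0.001]
ft_force: [0.7, -0.1, -0.5]
width: 0.0004
finger_force: 0.0
```

```bash
python3 cap.py; python3 -c "
from h import *
go((-.14,-.2,.25),(-.14,-.06,.25),(-.14,0,.19))"
```

```text
top 1711 rect mm ((5.040504455566406, 70.4814453125), (99.69339752197266, 90.91471099853516), 89.87623596191406) mean [0.005  0.0705]
side 1449 rect mm ((6.7484588623046875, 72.68299102783203), (100.76748657226562, 86.72688293457031), 89.83624267578125) mean [0.0066 0.0748]
t 17.62 tip(carton) [ 0.0027 -0.2102  0.2557] w 0.001 F(carton) [ 0.51 -0.3  -0.66]
turn [-0.0005  0.0003 -0.0038]
(-0.14, -0.2, 0.25) -> [0.1428 0.0097 0.0057]
(-0.14, -0.06, 0.25) -> [0.1433 0.1497 0.0056]
(-0.14, 0, 0.19) -> [0.1436 0.2097 0.0656]
```

jog_arm --commands '[[[0.06,0.01,0.0],[0,0,0]],[[0.12,0.03,0.0],[0,0,0]],[[0.138,0.09,0.0],[0,0,0]],[[0.138,0.15,0.0],[0,0,0]],[[0.138,0.21,0.0],[0,0,0]],[[0.138,0.21,0.05],[0,0,0]],[[0.138,0.21,0.067],[0,0,0]],[[0.138,0.21,0.067],[0,0,0]]]'

```text
time: 18.62
ee_pos: [0.4476, 0.0037, 0.2041]
tool_rot: [0.076, 0.997, -0.0, -0.002]
ft_force: [0.2, -1.0, 0.3]
width: 0.0004
finger_force: 0.0
```

```bash
python3 -c "
from h import *
go(*[(x/1e3,0,z/1e3) for x,z in[(-98,190),(-87,191),(-76,192),(-60,188.6),(-44.5,180),(-32,168),(-23.5,152),(-20,140),(-20,134),(-20,131)]])"
```

```text
t 18.62 tip(carton) [-0.1362  0.0039  0.1871] w 0.0 F(carton) [ 0.37 -0.94  0.33]
turn [-0.001  -0.003   0.0033]
(-0.098, 0, 0.19) -> [-0.0381 -0.0041 -0.003 ]
(-0.087, 0, 0.191) -> [-0.0491 -0.0041 -0.004 ]
(-0.076, 0, 0.192) -> [-0.0601 -0.0041 -0.005 ]
(-0.06, 0, 0.1886) -> [-0.0761 -0.0042 -0.0017]
(-0.0445, 0, 0.18) -> [-0.0917 -0.0042  0.0069]
(-0.032, 0, 0.168) -> [-0.1042 -0.0043  0.0188]
(-0.0235, 0, 0.152) -> [-0.1127 -0.0043  0.0348]
(-0.02, 0, 0.14) -> [-0.1163 -0.0043  0.0468]
(-0.02, 0, 0.134) -> [-0.1163 -0.0043  0.0528]
(-0.02, 0, 0.131) -> [-0.1163 -0.0043  0.0558]
```

jog_arm --commands '[[[-0.02,-0.004,-0.003],[0,0,0]],[[-0.038,-0.004,-0.003],[0,0,0]],[[-0.049,-0.004,-0.004],[0,0,0]],[[-0.06,-0.004,-0.005],[0,0,0]],[[-0.076,-0.004,-0.002],[0,0,0]],[[-0.092,-0.004,0.007],[0,0,0]],[[-0.104,-0.004,0.019],[0,0,0]],[[-0.113,-0.004,0.035],[0,0,0]],[[-0.116,-0.004,0.047],[0,0,0]],[[-0.116,-0.004,0.053],[0,0,0]]]'

```text
time: 19.88
ee_pos: [0.5628, -0.0195, 0.152]
tool_rot: [0.077, 0.997, -0.0, -0.0]
ft_force: [-6.9, 0.8, 33.3]
width: -0.0001
finger_force: 17.6
```

```bash
python3 -c "
from h import *
st()"
```

```text
t 19.88 tip(carton) [-0.0187 -0.0012  0.135 ] w -0.0 F(carton) [-6.94 -0.26 33.25]
```

jog_arm --commands '[[[0,0,-0.005],[0,0,0]],[[0,0,-0.05],[0,0,0]],[[0,0,-0.1],[0,0,0]],[[-0.02,0,-0.135],[0,0,0]],[[-0.08,0,-0.135],[0,0,0]],[[-0.14,0,-0.135],[0,0,0]],[[-0.17,0,-0.135],[0,0,0]],[[-0.17,0,-0.135],[0,0,0]]]'

```text
time: 20.88
ee_pos: [0.7316, -0.0463, 0.2857]
tool_rot: [0.078, 0.997, -0.001, -0.001]
ft_force: [-0.9, -0.4, -0.7]
width: 0.0004
finger_force: 0.0
```

```bash
python3 -c "
from h import *
go((.15,0,.27),(.15,0,.2))
ds=save('side','s6');dt=eyes.camera('top')
a=cv2.resize(ds['img'][130:330,220:400],None,fx=2.2,fy=2.2,interpolation=2);b=cv2.resize(dt['img'][145:275,245:420],None,fx=2.2,fy=2.2,interpolation=2)
c=np.zeros((440,396+385,3),np.uint8);c[:,:396]=a;c[:286,396:]=b;cv2.imwrite('pics/c6.png',c)"
```

```text
t 20.88 tip(carton) [ 0.1521 -0.0015  0.2687] w 0.0 F(carton) [-0.82 -0.52 -0.73]
turn [-0.0013 -0.0019  0.0001]
(0.15, 0, 0.27) -> [ 0.0022  0.0015 -0.0013]
(0.15, 0, 0.2) -> [0.002  0.0016 0.0687]
```

View pics/c6.png

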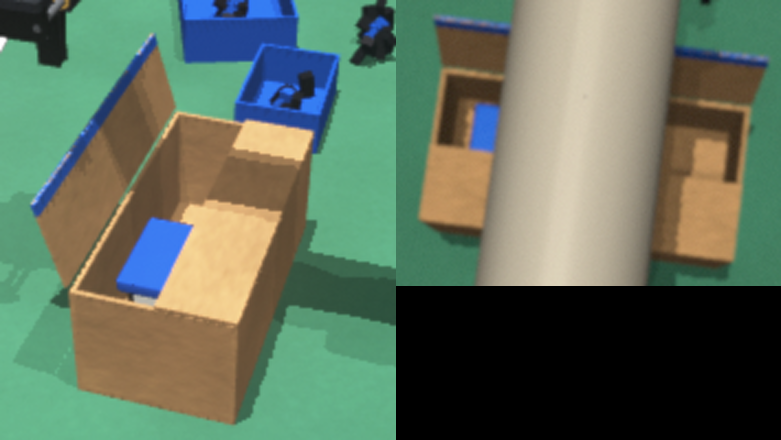

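jog_arm --commands '[[[0,0,0.04],[0,0,0]],[[0.002,0,0.068],[0,0,0]],[[0.002,0,0.068],[0,0,0]],[[0.02,0,0.068],[0,0,0]],[[0.038,0,0.068],[0,0,0]],[[0.048,0,0.065],[0,0,0]],[[0.058,0,0.062],[0,0,0]],[[0.077,0,0.061],[0,0,0]],[[0.096,0,0.066],[0,0,0]]]'

```text
time: 22.1
ee_pos: [0.6359, -0.0311, 0.2227]
tool_rot: [0.077, 0.997, 0.0, 0.001]
ft_force: [0.8, 0.1, 0.1]
width: 0.0001
finger_force: 0.5
```

```bash
python3 -c "
from h import *
go(*[(x/1e3,0,z/1e3) for x,z in[(47,198),(38,193),(24,179),(14,160),(10,148),(10,142),(10,139)]])"
```

```text
t 22.1 tip(carton) [ 0.0553 -0.0012  0.2057] w 0.0 F(carton) [0.8  0.26 0.14]
turn [0.0004 0.002  0.0005]
(0.047, 0, 0.198) -> [0.0082 0.0012 0.0077]
(0.038, 0, 0.193) -> [0.0173 0.0012 0.0126]
(0.024, 0, 0.179) -> [0.0313 0.0012 0.0266]
(0.014, 0, 0.16) -> [0.0413 0.0012 0.0456]
(0.01, 0, 0.148) -> [0.0454 0.0012 0.0576]
(0.01, 0, 0.142) -> [0.0454 0.0012 0.0636]
(0.01, 0, 0.139) -> [0.0454 0.0012 0.0666]
```

jog_arm --commands '[[[0.008,0,0.008],[0,0,0]],[[0.017,0,0.013],[0,0,0]],[[0.031,0,0.027],[0,0,0]],[[0.041,0,0.046],[0,0,0]],[[0.045,0,0.056],[0,0,0]],[[0.045,0,0.06],[0,0,0]],[[0.045,0,0.063],[0,0,0]],[[0.045,0,0.064],[0,0,0]]]'

```text
time: 23.1
ee_pos: [0.5918, -0.0242, 0.1577]
tool_rot: [0.077, 0.997, 0.0, 0.0]
ft_force: [-1.0, -0.5, 0.8]
width: 0.0004
finger_force: 0.3
```

```bash
python3 -c "
from h import *
st()"
```

```text
t 23.1 tip(carton) [ 0.0106 -0.0012  0.1407] w 0.0 F(carton) [-0.96 -0.61  0.85]
```

jog_arm --commands '[[[0,0,0.001],[0,0,0]],[[0,0,0.002],[0,0,0]],[[0,0,0.002],[0,0,0]]]'

```text
time: 23.48
ee_pos: [0.5919, -0.0241, 0.1573]
tool_rot: [0.077, 0.997, 0.0, 0.001]
ft_force: [-6.6, -0.2, 14.6]
width: 0.0006
finger_force: 7.2
```

jog_arm --commands '[[[0,0,0.001],[0,0,0]],[[0,0,0.001],[0,0,0]],[[0,0,0.001],[0,0,0]]]'

```text
time: 23.85
ee_pos: [0.5919, -0.0242, 0.1572]
tool_rot: [0.077, 0.997, 0.001, 0.001]
ft_force: [-10.3, 1.7, 20.8]
width: 0.0003
finger_force: 11.0
```

Stopped hard at 0.140 m: flat. Retreat clear of the carton and check.

jog_arm --commands '[[[0,0,-0.004],[0,0,0]],[[0,0,-0.05],[0,0,0]],[[0,0,-0.11],[0,0,0]],[[0,-0.06,-0.12],[0,0,0]],[[0,-0.12,-0.12],[0,0,0]],[[0,-0.18,-0.12],[0,0,0]],[[0,-0.24,-0.12],[0,0,0]],[[0,-0.28,-0.12],[0,0,0]],[[0,-0.28,-0.12],[0,0,0]]]'

```text
time: 24.98
ee_pos: [0.5465, -0.3048, 0.2745]
tool_rot: [0.08, 0.997, -0.001, -0.0]
ft_force: [0.6, 0.6, 0.4]
width: 0.0006
finger_force: 0.0
```

```bash
python3 -c "
from h import *
st()
ds=save('side','s7');dt=eyes.camera('top')
a=cv2.resize(ds['img'][130:330,220:400],None,fx=2.2,fy=2.2,interpolation=2);b=cv2.resize(dt['img'][145:310,100:420],None,fx=1.2,fy=1.2,interpolation=2)
c=np.zeros((440,396+384,3),np.uint8);c[:,:396]=a;c[:198,396:]=b;cv2.imwrite('pics/c7.png',c)
# blue edge of far flap, height check from two views
for d,n in((ds,'side'),(dt,'top')):
  for z in(.136,.15):
    for y in(-.15,.15): print(n,z,y,proj(d,C+RC.apply((-.012,y,z))).round(1))"
```

```text
t 24.98 tip(carton) [ 0.0093 -0.2856  0.2575] w 0.001 F(carton) [0.48 0.66 0.36]
side 0.136 -0.15 [[334.8 186.8]]
side 0.136 0.15 [[297.  266.7]]
side 0.15 -0.15 [[335.  181.9]]
side 0.15 0.15 [[296.9 261.5]]
top 0.136 -0.15 [[397.6 232.9]]
top 0.136 0.15 [[264.1 216.1]]
top 0.15 -0.15 [[398.5 232.1]]
top 0.15 0.15 [[263.3 215.1]]
```

View pics/c7.png

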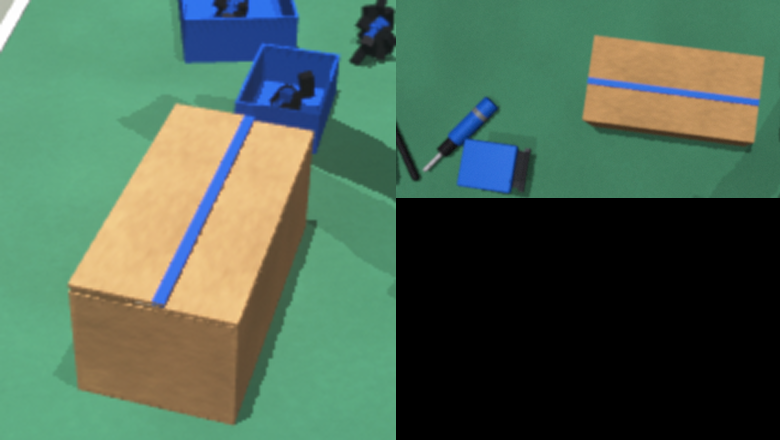

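```bash
python3 -c "
from cell import order
print(order.close_job())"
```

```text
the job is handed in; nothing more can be done
None
```

The job is handed in at about 25 s of the 64 s, with no verdict returned: the lamp stands upright and square astride the batten with its runner against it, the near flap then the blue-edged flap are folded flat, and the robot touched none of the bystanders.

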